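# Start the tile grinder in order

### The job

Get the tile grinder ready and start it, picking nothing up: first push the drip tray at its front fully home, then switch the water pump on by pressing down the raised end of its rocker as far as it goes, and last press the round start button fully down for a moment and let go. Do not press the square stop button, and leave the glue bottle, jar, tiles and hammer where they are.

Things in the scene. Friction and masses are not known exactly. Their poses are not given: they have to be found in the camera images.
- grinder: Fixed grey tile grinder, 270 mm wide. Origin on the table under the middle of its control panel, whose top is 64 mm up; own x runs from the tray front to the back, where a black bowl (rim 92 mm up, x 47 to 283 mm) and a thin spout (170 mm up, x 200 to 265) stand. On the panel at x = 0, y = -78, 0, 78 mm, in any order: a rocker, a round button, a square button.
- tray (a joint): Drip tray in the grinder's front, a drawer sliding along the grinder's x: 0 m is fully home, positive is pulled out towards the robot (starts 30 to 45 mm out). Slides with about 3 N of friction, stays where it is left, and has a hard stop at 0.
- tray_front (a point): Centre of the flat front face of the tray (face 210 mm wide, from 6 to 48 mm above the table; this point is 30 mm above the table). Moves with the tray; at home it is at x = -85 mm in the grinder's frame, 20 mm ahead of the housing.
- pump (a joint): Water pump rocker, rad: 0 is off (far end, away from the tray, raised), 0.30 fully on (far half pressed level). A grey paddle 60 mm long (grinder x), 32 mm wide, two halves meeting in a shallow V at the pivot, in a 72 x 44 mm black housing; pivot 80 mm above the table in the middle of its module. Friction holds it where it is left; about 3.5 N at the press point turns it.
- pump_press (a point): Point to press on the rocker: on the top surface of its far half, in the middle of its width, 18 mm from the pivot. It moves with the rocker: about 85 mm above the table when off and 80 mm when on. The axes of this frame tilt with the rocker.
- start (a joint): Round start button, m: 0 is up, 0.007 is fully down. Spring return; fully down takes 5 N.
- start_top (a point): Centre of the flat top of the round start button, 36 mm in diameter, in a round black housing of 52 mm diameter; 87 mm above the table when up.
- stop (a joint): Square stop button, m: 0 is up, 0.007 is fully down. Spring return. Must not be pressed.
- stop_top (a point): Centre of the flat top of the square stop button, 36 x 36 mm, in a square black housing of 52 mm; 87 mm above the table when up.
- glue: Loose white glue bottle, 50 mm in diameter, 155 mm tall, standing to the grinder's left (+y). Origin: centre of its underside.
- jar: Loose amber glass jar with a steel lid, 70 mm in diameter, 90 mm tall, standing to the grinder's right (-y). Origin: centre of its underside.
- tiles: Loose stack of blue-glazed tiles stuck together, 70 x 70 x 24 mm, lying to the right of the grinder's front. Origin: centre of its underside.
- hammer: Loose wooden-handled hammer, about 270 mm long, lying to the left of the grinder's front. Origin: middle of its underside.

How it is judged:
By the outcome, as a careful person would: the job done as asked, in the order asked, and still so for the second after the job is handed in, with the robot touching nothing.
It also fails if it takes over 48 s, if anything falls off the work surface, if the arm or the gripper's body presses on something with over 40 N, if the wrist force passes 120 N, or if a joint passes its speed limit or range.

### The arm

A 6-joint arm with a two-finger parallel gripper is mounted at the origin on the work surface. World frame = base frame: x ahead of the robot, y to its left, z up, the work surface at z = 0. Lengths are in m, angles in rad, forces in N, time in s.
With the tool pointing down it reaches from about 0.25 to 0.8 m from the base axis. Payload 3.9 kg.
Tool frame: the origin (TCP) lies between the finger pads; the fingertips stand 22 mm ahead of it and the grasp point (between the pads) lies 3 mm ahead of it; z points along the fingers, y is the line along which they close (so a half turn about z gives the same grasp; the last joint's range is limited). The gripper opens to 85 mm and grips with 20 to 120 N. Pads are 22 mm wide; open, the fingers measure 114 mm over their backs; the gripper's body (76 mm by 85 mm) begins 54 mm behind the grasp point. The pads swing forward as they close: fully open they stand 13 mm farther back than shut.
Start: joints at [-1.158, 0.26, -0.138, 1.173, 0, 1.571], TCP at [0.211, -0.481, 0.227] pointing down, gripper open.
Joint ranges: [-2.78, 2.78], [-0.83, 1.72], [-1.28, 1.37], [-1.9, 2.12], [-1.57, 1.48], [-3.14, 3.14]. Speed limits (rad/s): [2.57, 2.57, 3.14, 3.14, 3.14, 3.14].

### API

Orientations are given as a unit quaternion [x, y, z, w].
In Python, from bench import r, eyes, order gives the robot as it stands.
- The arm moves only by the shell command python3 -m pendant 'ROWS' [OPENING]. ROWS is JSON, a list of rows, each an object of numbers: "dx", "dy", "dz": the shift along the tool's x, y, z in cm; "wx", "wy", "wz": the turn, a rotation vector about the tool's x, y, z in rad. A call has 1 to 5 rows; each row shifts and turns the commanded pose from where the row before left it, along the tool's axes as they then stand; what a row does not reach is not made up. A row lasts 1/12 s, in which the tool goes at most 41.7 mm and 7.16 degrees, less where a joint would pass 70% of its speed; a pose out of reach is approached as far as the arm can. A call is refused whole if a number of a shift passes 4.17 or a number of a turn 0.125, either way. A call with a gripper value outside its range is refused whole. OPENING is the opening in per cent of the stroke, from 0 (shut) to 100 (fully open), set as the call begins (- or left out, the last holds). The fingers move at their own pace and stop on an object; the grip force is fixed at half the most. Time passes only in rows, so rows that do not move let the fingers close. It gives the time, the measured TCP pose, the force, the opening and the grip force at its end, in the units of the state.
- r.sense(): the state, without advancing time (a new reading comes with each control period).
- eyes.capture(name): name is "scene" or "top" or "wrist"; returns the picture (384x512x3 uint8, red, green, blue); there is no depth.
- eyes.camera_model(name): a dict with "fx", "fy", "cx", "cy" (pixels), "T" (4x4, takes a point from camera to world coordinates); the wrist camera has in their place "T_tool_cam" (4x4, takes a point from camera to tool coordinates, whose origin is the TCP and whose axes are the flange's). Camera axes: x right, y down, z forward; pixel columns grow to the right and rows downward; lengths in m; the calibration is good to about 2 mm. A picture is of the moment at which its call begins: read the wrist's pose just before it. camera_model takes no time and is no camera call.
- order.finish_job(): hands the job in; it is judged then, once.
Trained networks look in the newest picture that a camera, given by its name, has taken for a name from the list of things; names that differ only in an ending like _2 or _b are one class to them, and where a whole thing is asked for, a point or a joint stands for the part that bears it (a point fixed in the world has none). Each returns a list of dicts, best first, with "confidence" (0 to 1); they miss things now and then, are a little off and sometimes report something else, mostly with a low value. They report only what shows in the picture. A call takes as long as a camera call.
- eyes.spot_in(camera, name): "at" ([x, y, z] in m, in world coordinates, good to about 4 mm: the middle of the surface that is visible of it).
The state is a dict: "time_s": time; "qpos": joint angles; "joint_velocities": joint speeds; "joint_efforts": joint torques, N m; "position": TCP position; "tcp_rot": TCP orientation; "force": force on the tool from outside, world axes, zero at the start; "wrist_torque": the same for the moment, N m; "opening": finger opening in m; "grasp_force": force on a finger pad.
Only numpy, scipy, OpenCV 4.12 (cv2) and the standard library are available. Lean on these libraries where they do the work, as an engineer would, in place of code of your own. Each camera call takes 0.05 s, during which the arm holds its last target. There are 200 camera calls.

## Working session

There is one attempt and no reset: what is moved stays moved. The work goes in short steps, Python scripts to look and compute and a shell command to move; the robot and the scene stay as the last step left them, time stands still between calls to the robot, and variables do not carry over. Pictures are saved under pics/ and viewed, at most 10 in all, crops included, and the job is handed in when it is done.

```bash
mkdir -p pics; ls
python3 - <<'E'
from bench import r,eyes,order
import cv2,numpy as np
s=r.sense();print(s['time_s'],s['position'],s['tcp_rot'],s['opening'])
for c in ['scene','top']:
    cv2.imwrite(f'pics/{c}0.png',eyes.capture(c)[:,:,::-1])
    for n in ['grinder','tray_front','pump_press','start_top','stop_top','glue','jar','tiles','hammer']:
        print(c,n,[(np.round(d['at'],3).tolist(),round(d['confidence'],2)) for d in eyes.spot_in(c,n)[:2]])
print(r.sense()['time_s'])
E
```

```text
pics
0.0 [ 0.21034882 -0.4802732   0.22566491] [ 9.78777140e-01  2.04925317e-01 -1.82598130e-04 -9.43981918e-04] 0.08517210664480718
scene grinder [([0.716, 0.062, 0.066], 0.73), ([0.726, 0.277, 0.079], 0.17)]
scene tray_front [([0.483, 0.04, 0.02], 0.77)]
scene pump_press [([0.574, -0.067, 0.083], 0.49)]
scene start_top [([0.59, 0.016, 0.089], 0.45)]
scene stop_top [([0.588, 0.019, 0.088], 0.64)]
scene glue [([0.727, 0.279, 0.079], 0.77)]
scene jar [([0.564, -0.208, 0.063], 0.77), ([0.713, 0.063, 0.067], 0.69)]
scene tiles [([0.402, -0.178, 0.022], 0.6), ([0.726, 0.28, 0.077], 0.4)]
scene hammer [([0.534, 0.327, 0.024], 0.71)]
top grinder [([0.677, -0.007, 0.064], 0.79)]
top tray_front [([0.486, 0.03, 0.011], 0.79)]
top pump_press [([0.57, -0.07, 0.08], 0.64), ([0.676, -0.01, 0.067], 0.59)]
top start_top []
top stop_top [([0.586, 0.008, 0.085], 0.63), ([0.574, -0.067, 0.08], 0.25)]
top glue [([0.706, 0.257, 0.104], 0.83)]
top jar [([0.555, -0.225, 0.088], 0.94), ([0.488, 0.03, 0.011], 0.28)]
top tiles [([0.396, -0.192, 0.021], 0.63)]
top hammer [([0.513, 0.324, 0.028], 0.73)]
1.0
```

View pics/top0.png

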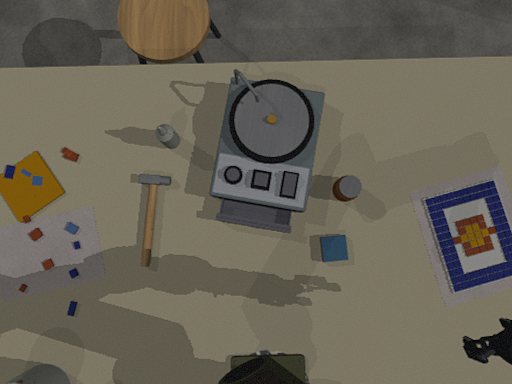

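View pics/scene0.png

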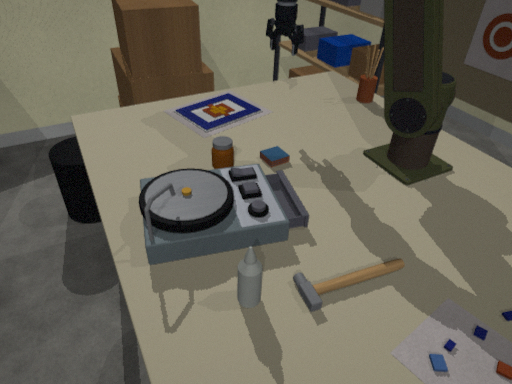

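The top view shows the round button at (233,174), the square one at (261,180), the rocker at (289,184) and the tray front edge from about (218,222) to (289,229). I'll refine these on an enlarged crop.

```bash
cat > h.py <<'E'
import numpy as np
from bench import r,eyes,order
def ray(m,T,u,v,z):
    d=T[:3,:3]@[(u-m['cx'])/m['fx'],(v-m['cy'])/m['fy'],1]; o=T[:3,3]
    return o+d*(z-o[2])/d[2]
def proj(m,T,p):
    c=np.linalg.inv(T)@np.r_[p,1]; return np.array([m['fx']*c[0]/c[2]+m['cx'],m['fy']*c[1]/c[2]+m['cy']])
E
python3 - <<'E'
from h import *
import cv2
m=eyes.camera_model('top');T=np.array(m['T'])
for n,u,v,z in [('round',233,174,.087),('sq',261,179.5,.087),('rock',289,184,.08),('trayL',218,222,.048),('trayR',289,229.5,.048)]: print(n,ray(m,T,u,v,z).round(4))
im=cv2.imread('pics/top0.png')[150:240,200:320]
cv2.imwrite('pics/crop0.png',cv2.resize(im,None,fx=6,fy=6,interpolation=cv2.INTER_CUBIC))
E
```

```text
round [0.6008 0.0817 0.087 ]
sq [0.5839 0.0064 0.087 ]
rock [ 0.5705 -0.0695  0.08  ]
trayL [0.4733 0.1281 0.048 ]
trayR [ 0.4477 -0.0678  0.048 ]
```

View pics/crop0.png

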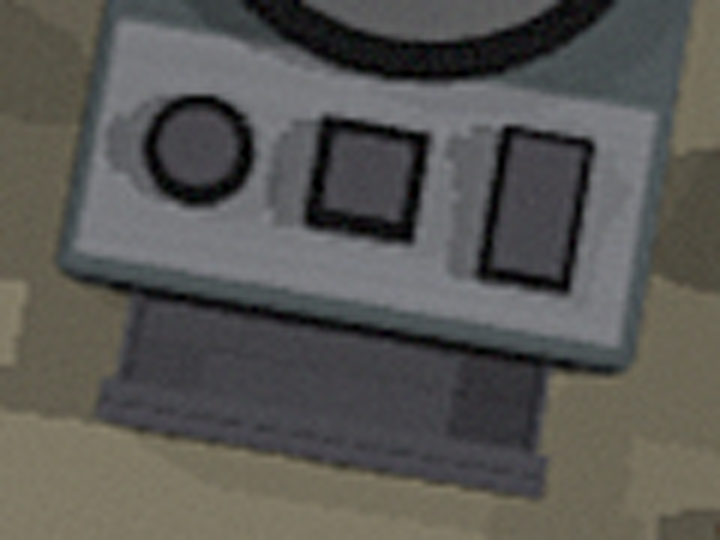

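The crop shows round at (198,149), square at (368,179), rocker at (538,208), and the tray front edge from (98,412) to (543,493).

Run:
```python
from h import *
m=eyes.camera_model('top');T=np.array(m['T'])
P={}
for n,u,v,z in [('round',198,149,.087),('sq',368,179,.087),('rock',538,208,.08),('trayL',98,414,.045),('trayR',543,493,.045)]: 
    P[n]=ray(m,T,u/6+199.58,v/6+149.58,z); print(n,P[n].round(4))
d=P['round']-P['rock'];print(np.linalg.norm(d[:2]),np.arctan2(-d[0],d[1]));d=P['trayL']-P['trayR'];print(np.linalg.norm(d[:2]),np.arctan2(-d[0],d[1]))
c=(P['round']+P['sq']+P['rock'])/3;print(c)
d=P['round']-P['rock'];y=np.arctan2(-d[0],d[1]);R=np.array([[np.cos(y),-np.sin(y)],[np.sin(y),np.cos(y)]])
print('tray in grinder',R.T@((P['trayL']+P['trayR'])/2-c)[:2])
print('press',c[:2]+R@[.018,-.078],'start',c[:2]+R@[0,.078],'trayhome',c[:2]+R@[-.085,0])
s=r.sense();from scipy.spatial.transform import Rotation as Ro
print(Ro.from_quat(s['tcp_rot']).as_matrix().round(3))
mw=eyes.camera_model('wrist');print(mw['T_tool_cam'])
```

```text
round [0.5997 0.0829 0.087 ]
sq [0.5841 0.0066 0.087 ]
rock [ 0.5698 -0.0701  0.08  ]
trayL [0.483 0.134 0.045]
trayR [ 0.4414 -0.0708  0.045 ]
0.15589409335471052 -0.1927578160845487
0.20893488776204278 -0.20030466530694133
[0.58453338 0.00646291 0.08466667]
tray in grinder [-0.12486751  0.00125137]
press [ 0.58725784 -0.0735407 ] start [0.59947556 0.08301832] trayhome [0.50110761 0.02274605]
[[ 0.916  0.401 -0.   ]
 [ 0.401 -0.916 -0.   ]
 [-0.     0.    -1.   ]]
[[ 4.04257299e-04 -9.53817658e-01 -3.00385939e-01  7.55170714e-02]
 [ 9.99999642e-01  6.08816464e-04 -5.87386812e-04 -3.85562890e-04]
 [ 7.43139819e-04 -3.00385594e-01  9.53817562e-01 -1.48049955e-01]
 [ 0.00000000e+00  0.00000000e+00  0.00000000e+00  1.00000000e+00]]
```

```bash
cat >> h.py <<'E'
from scipy.spatial.transform import Rotation as Ro
C=np.array([.5845,.0065]); Y=-.195
G=np.array([[np.cos(Y),-np.sin(Y)],[np.sin(Y),np.cos(Y)]])
def go(gx,gy,z):
    s=r.sense();M=Ro.from_quat(s['tcp_rot']).as_matrix()
    t=np.r_[C+G@[gx,gy],z]
    print('tool cm',(M.T@(t-s['position'])*100).round(2),'grinder',(G.T@(s['position'][:2]-C)).round(4),'z',round(s['position'][2],4),
     'yaw err',round(np.arctan2(M[1,0],M[0,0])-Y,3),'tilt',M[:2,2].round(3),'F',np.round(s['force'],1),'t',s['time_s'])
E
python3 -m pendant '[{"wz":0.122},{"wz":0.122},{"wz":0.122},{"wz":0.122},{"wz":0.12}]' 0
python3 -c "
from h import *
go(-.17,0,.15)"
```

```text
tool cm [ 39.85 -39.35   7.65] grinder [-0.2724 -0.5506] z 0.2265 yaw err 0.608 tilt [-0. -0.] F [-0.3 -0.1 -0.5] t 1.0validation failed for argument at $[0]...
```

```bash
python3 -m pendant '[{"dx":0,"dy":0,"dz":0,"wx":0,"wy":0,"wz":0.122},{"dx":0,"dy":0,"dz":0,"wx":0,"wy":0,"wz":0.122},{"dx":0,"dy":0,"dz":0,"wx":0,"wy":0,"wz":0.122},{"dx":0,"dy":0,"dz":0,"wx":0,"wy":0,"wz":0.122},{"dx":0,"dy":0,"dz":0,"wx":0,"wy":0,"wz":0.12}]' 0
python3 -c "
from h import *
go(-.17,0,.15)"
```

```text
time_s: 1.42
position: [0.2106, -0.4809, 0.2265]
tcp_rot: [0.995, -0.1, -0.0, -0.0]
force: [-0.1, -0.0, -0.7]
opening: 0.0257
grasp_force: 0.0
tool cm [  9.9  -55.12   7.65] grinder [-0.2724 -0.5506] z 0.2265 yaw err -0.006 tilt [-0.  0.] F [-0.1 -0.  -0.7] t 1.4167
```

```bash
python3 -m pendant '[{"dx":0.66,"dy":-3.67,"dz":0,"wx":0,"wy":0,"wz":0},{"dx":0.66,"dy":-3.67,"dz":0,"wx":0,"wy":0,"wz":0},{"dx":0.66,"dy":-3.67,"dz":0,"wx":0,"wy":0,"wz":0},{"dx":0.66,"dy":-3.67,"dz":0,"wx":0,"wy":0,"wz":0},{"dx":0.66,"dy":-3.67,"dz":0,"wx":0,"wy":0,"wz":0}]' 0 >/dev/null
python3 -m pendant '[{"dx":0.66,"dy":-3.67,"dz":0,"wx":0,"wy":0,"wz":0},{"dx":0.66,"dy":-3.67,"dz":0,"wx":0,"wy":0,"wz":0},{"dx":0.66,"dy":-3.67,"dz":0,"wx":0,"wy":0,"wz":0},{"dx":0.66,"dy":-3.67,"dz":0,"wx":0,"wy":0,"wz":0},{"dx":0.66,"dy":-3.67,"dz":0,"wx":0,"wy":0,"wz":0}]' >/dev/null
python3 -m pendant '[{"dx":0.66,"dy":-3.67,"dz":1.5,"wx":0,"wy":0,"wz":0},{"dx":0.66,"dy":-3.67,"dz":1.5,"wx":0,"wy":0,"wz":0},{"dx":0.66,"dy":-3.67,"dz":1.5,"wx":0,"wy":0,"wz":0},{"dx":0.66,"dy":-3.67,"dz":1.5,"wx":0,"wy":0,"wz":0},{"dx":0.66,"dy":-3.67,"dz":1.5,"wx":0,"wy":0,"wz":0}]'
python3 -c "
from h import *
go(-.17,0,.05)"
```

```text
time_s: 2.67
position: [0.4016, -0.0264, 0.1536]
tcp_rot: [0.998, -0.057, 0.002, -0.03]
force: [-0.8, -0.3, -0.6]
opening: 0.0003
grasp_force: 0.0
tool cm [ 0.85 -6.08 10.75] grinder [-0.173  -0.0677] z 0.1536 yaw err 0.081 tilt [0.007 0.061] F [-0.8 -0.3 -0.6] t 2.6667
```

```bash
python3 -m pendant '[{"dx":0,"dy":0,"dz":0,"wx":0,"wy":0,"wz":0},{"dx":0,"dy":0,"dz":0,"wx":0,"wy":0,"wz":0}]' >/dev/null
python3 - <<'E'
from h import *
import cv2
go(-.17,0,.05)
s=r.sense();M=np.eye(4);M[:3,:3]=Ro.from_quat(s['tcp_rot']).as_matrix();M[:3,3]=s['position']
print(Ro.from_matrix(M[:3,:3].T@Ro.from_euler('z',Y).as_matrix()@np.diag([1,-1,-1])).as_rotvec().round(3))
im=eyes.capture('wrist')[:,:,::-1].copy()
m=eyes.camera_model('wrist');T=M@np.array(m['T_tool_cam'])
for g in [(-.125,0,.03),(-.125,.105,.048),(-.125,-.105,.048),(0,0,.087),(.018,-.078,.085),(0,.078,.087)]:
    p=proj(m,T,np.r_[C+G@g[:2],g[2]]);print(g,p.round(0))
    cv2.circle(im,tuple(int(v) for v in p),4,(0,0,255),1)
cv2.imwrite('pics/w1.png',im)
E
```

```text
tool cm [ 0.95 -6.22 10.76] grinder [-0.1738 -0.069 ] z 0.1537 yaw err 0.079 tilt [0.004 0.059] F [-1.  -0.5 -0.1] t 2.8333
[-0.059  0.005  0.079]
(-0.125, 0, 0.03) [192. 128.]
(-0.125, 0.105, 0.048) [ 73. 119.]
(-0.125, -0.105, 0.048) [304. 140.]
(0, 0, 0.087) [171. -68.]
(0.018, -0.078, 0.085) [299. -95.]
(0, 0.078, 0.087) [ 50. -76.]
```

View pics/w1.png

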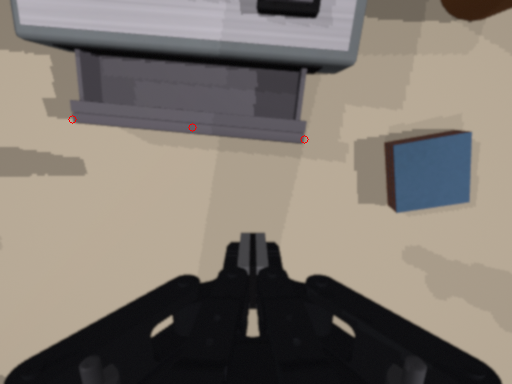

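The projected tray points (192,128), (72,119) and (304,140) sit on the tray's front edge, so the pose estimate holds. The tool is tilted slightly, so I'll level it.

```bash
python3 -m pendant '[{"dx":0,"dy":-2,"dz":0,"wx":-0.03,"wy":0.0025,"wz":0.04},{"dx":0,"dy":-2,"dz":0,"wx":-0.029,"wy":0.0025,"wz":0.04},{"dx":0,"dy":0,"dz":0,"wx":0,"wy":0,"wz":0}]' >/dev/null
python3 -c "
from h import *
go(-.165,0,.048)"
```

```text
tool cm [ 1.19 -7.76 11.31] grinder [-0.1725 -0.0832] z 0.1574 yaw err 0.055 tilt [0.008 0.044] F [0.9 0.3 0.6] t 3.1333
```

```bash
python3 -m pendant '[{"dx":0,"dy":0,"dz":0,"wx":0,"wy":0,"wz":0}]' 
python3 -c "
from h import *
go(-.165,0,.048);s=r.sense();print(np.round(s['qpos'],3),np.round(s['joint_velocities'],3))"
```

```text
time_s: 3.22
position: [0.3991, -0.041, 0.1571]
tcp_rot: [0.997, -0.069, 0.002, -0.023]
force: [0.3, -1.3, -0.1]
opening: 0.0002
grasp_force: 0.0
tool cm [ 1.21 -7.68 11.28] grinder [-0.1726 -0.0825] z 0.1571 yaw err 0.056 tilt [0.008 0.045] F [ 0.3 -1.3 -0.1] t 3.2167
[-0.14   0.095 -0.54   0.934  0.046  3.141] [ 0.009  0.004 -0.003 -0.003  0.006  0.   ]
```

Joint 6 hit its limit, because yaw = q1 − q6 + π. I'll use a quarter turn the other way, so tool x runs along grinder y and tool y along grinder x.

```bash
sed -i "s/np.arctan2(M\[1,0\],M\[0,0\])-Y,3)/np.arctan2(M[1,0],M[0,0])-Y-np.pi\/2,3),Ro.from_matrix(M.T@Ro.from_euler('z',Y+np.pi\/2).as_matrix()@np.diag([1,-1,-1])).as_rotvec().round(3),'q6',round(s['qpos'][5],2)/" h.py
python3 -m pendant '[{"dx":0,"dy":0,"dz":0,"wx":0,"wy":0,"wz":-0.12},{"dx":0,"dy":0,"dz":0,"wx":0,"wy":0,"wz":-0.12},{"dx":0,"dy":0,"dz":0,"wx":0,"wy":0,"wz":-0.12},{"dx":0,"dy":0,"dz":0,"wx":0,"wy":0,"wz":-0.12},{"dx":0,"dy":0,"dz":0,"wx":0,"wy":0,"wz":-0.12}]' >/dev/null
python3 -m pendant '[{"dx":0,"dy":0,"dz":0,"wx":0,"wy":0,"wz":-0.12},{"dx":0,"dy":0,"dz":0,"wx":0,"wy":0,"wz":-0.12},{"dx":0,"dy":0,"dz":0,"wx":0,"wy":0,"wz":-0.12},{"dx":0,"dy":0,"dz":0,"wx":0,"wy":0,"wz":-0.12},{"dx":0,"dy":0,"dz":0,"wx":0,"wy":0,"wz":-0.12}]' >/dev/null
python3 -m pendant '[{"dx":0,"dy":0,"dz":0,"wx":0,"wy":0,"wz":-0.12},{"dx":0,"dy":0,"dz":0,"wx":0,"wy":0,"wz":-0.12},{"dx":0,"dy":0,"dz":0,"wx":0,"wy":0,"wz":0}]' >/dev/null
python3 -c "
from h import *
go(-.165,0,.048)"
```

```text
tool cm [ 7.73  0.25 11.24] grinder [-0.1729 -0.082 ] z 0.1567 yaw err -0.072 [-0.003 -0.046 -0.071] q6 1.7 tilt [0.007 0.046] F [ 0.1  0.1 -0.7] t 4.3
```

```bash
python3 -m pendant '[{"dx":0,"dy":0,"dz":0,"wx":-0.003,"wy":-0.046,"wz":-0.071},{"dx":2.6,"dy":0,"dz":0,"wx":0,"wy":0,"wz":0},{"dx":2.6,"dy":0,"dz":0,"wx":0,"wy":0,"wz":0},{"dx":2.6,"dy":0,"dz":0,"wx":0,"wy":0,"wz":0},{"dx":0,"dy":0,"dz":0,"wx":0,"wy":0,"wz":0}]'
python3 -c "
from h import *
go(-.165,0,.048)"
```

```text
time_s: 4.72
position: [0.4156, 0.0393, 0.1569]
tcp_rot: [0.773, 0.634, 0.001, -0.001]
force: [0.4, -0.7, -0.6]
opening: 0.0001
grasp_force: 0.0
tool cm [ 0.02  0.7  10.89] grinder [-0.172  -0.0005] z 0.1569 yaw err -0.001 [ 0.001 -0.003 -0.001] q6 1.86 tilt [0.001 0.003] F [ 0.4 -0.7 -0.6] t 4.7167
```

Now descend at x = −0.172, then push.

```bash
python3 -m pendant '[{"dx":0,"dy":0,"dz":3.5,"wx":0,"wy":0,"wz":0},{"dx":0,"dy":0,"dz":3.5,"wx":0,"wy":0,"wz":0},{"dx":0,"dy":0,"dz":2.5,"wx":0,"wy":0,"wz":0},{"dx":0,"dy":0,"dz":1.4,"wx":0,"wy":0,"wz":0},{"dx":0,"dy":0,"dz":0,"wx":0,"wy":0,"wz":0}]'
python3 -m pendant '[{"dx":0,"dy":1.2,"dz":0,"wx":0,"wy":0,"wz":0},{"dx":0,"dy":1,"dz":0,"wx":0,"wy":0,"wz":0},{"dx":0,"dy":0.8,"dz":0,"wx":0,"wy":0,"wz":0},{"dx":0,"dy":0.8,"dz":0,"wx":0,"wy":0,"wz":0},{"dx":0,"dy":0,"dz":0,"wx":0,"wy":0,"wz":0}]'
python3 -c "
from h import *
go(-.098,0,.048)"
```

```text
time_s: 5.13
position: [0.411, 0.0355, 0.0449]
tcp_rot: [0.774, 0.633, -0.003, -0.002]
force: [0.1, 0.2, -0.2]
opening: -0.0
grasp_force: 0.0
time_s: 5.55
position: [0.4548, 0.0286, 0.0485]
tcp_rot: [0.774, 0.634, 0.001, 0.001]
force: [-0.9, 0.8, -0.9]
opening: 0.0002
grasp_force: 0.0
tool cm [0.36 3.35 0.06] grinder [-0.1315 -0.0035] z 0.0485 yaw err -0.003 [ 0.003 -0.001 -0.003] q6 1.83 tilt [0.003 0.   ] F [-0.9  0.8 -0.9] t 5.55
```

```bash
python3 -m pendant '[{"dx":0.1,"dy":0.7,"dz":0,"wx":0,"wy":0,"wz":0},{"dx":0.1,"dy":0.7,"dz":0,"wx":0,"wy":0,"wz":0},{"dx":0.1,"dy":0.6,"dz":0,"wx":0,"wy":0,"wz":0},{"dx":0,"dy":0.5,"dz":0,"wx":0,"wy":0,"wz":0}]'
python3 -m pendant '[{"dx":0,"dy":0.3,"dz":0,"wx":0,"wy":0,"wz":0},{"dx":0,"dy":0.3,"dz":0,"wx":0,"wy":0,"wz":0},{"dx":0,"dy":0,"dz":0,"wx":0,"wy":0,"wz":0}]'
python3 -c "
from h import *
go(-.098,0,.048)"
```

```text
time_s: 5.88
position: [0.4775, 0.027, 0.0475]
tcp_rot: [0.773, 0.634, -0.0, -0.0]
force: [-0.4, -0.7, 0.7]
opening: 0.0002
grasp_force: 0.0
time_s: 6.13
position: [0.4831, 0.0257, 0.0474]
tcp_rot: [0.773, 0.634, -0.0, -0.0]
force: [0.2, -0.3, -0.5]
opening: -0.0001
grasp_force: 0.0
tool cm [ 0.08  0.52 -0.06] grinder [-0.1032 -0.0008] z 0.0474 yaw err -0.002 [-0.001 -0.    -0.002] q6 1.82 tilt [-0.001  0.   ] F [ 0.2 -0.3 -0.5] t 6.1333
```

```bash
python3 -m pendant '[{"dx":0,"dy":0.4,"dz":0,"wx":0,"wy":0,"wz":0},{"dx":0,"dy":0.4,"dz":0,"wx":0,"wy":0,"wz":0}]'
python3 - <<'E'
from h import *
import cv2
go(-.098,0,.048)
s=r.sense();M=np.eye(4);M[:3,:3]=Ro.from_quat(s['tcp_rot']).as_matrix();M[:3,3]=s['position']
a=eyes.capture('wrist');b=cv2.resize(eyes.capture('top')[150:246,200:264],(256,384))
cv2.imwrite('pics/w2.png',np.hstack([a,b])[:,:,::-1])
E
```

```text
time_s: 6.3
position: [0.4899, 0.0242, 0.0473]
tcp_rot: [0.773, 0.634, -0.001, -0.001]
force: [-0.2, 0.3, -0.2]
opening: -0.0001
grasp_force: 0.0
tool cm [ 0.1  -0.18 -0.07] grinder [-0.0962 -0.001 ] z 0.0473 yaw err -0.002 [-0.002  0.    -0.002] q6 1.82 tilt [-0.002  0.   ] F [-0.2  0.3 -0.2] t 6.3
```

View pics/w2.png

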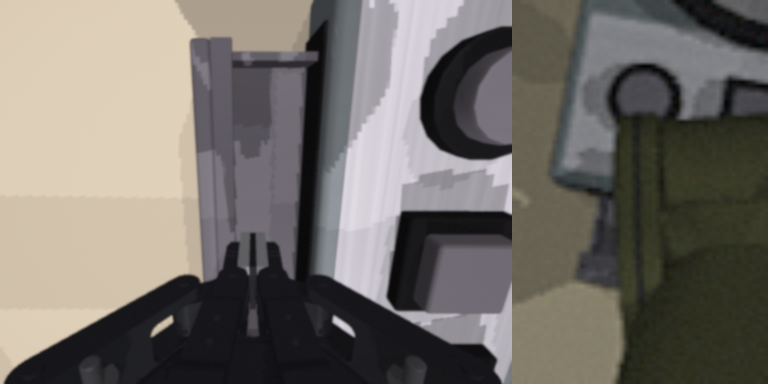

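The wrist picture shows the tray lip at cols 192–232 and the fingertips at (253,235), seemingly past the lip. I'll check with projections.

Run:
```python
from h import *
s=r.sense();M=np.eye(4);M[:3,:3]=Ro.from_quat(s['tcp_rot']).as_matrix();M[:3,3]=s['position']
m=eyes.camera_model('wrist');W=np.array(m['T_tool_cam']);T=M@W
print('tip',proj(m,W,[0,0,.022]),proj(m,W,[.011,0,.022]),proj(m,W,[.011,.01,.022]))
for u,v in [(192,40),(211,40),(232,40),(204,278),(235,240)]:
    p=ray(m,T,u,v,.048);print(u,v,(G.T@(p[:2]-C)).round(4))
for x in (-.125,-.085): print(x,[proj(m,T,np.r_[C+G@[x,y],.048]).round(0) for y in (.105,.05)])
for x in (0,): print('sq,round',[proj(m,T,np.r_[C+G@[x,y],.087]).round(0) for y in (0,.078)])
```

```text
tip [254.22027312 226.57635574] [254.26007772 210.93584649] [269.73523025 210.95124829]
192 40 [-0.1244  0.1047]
211 40 [-0.1154  0.1047]
232 40 [-0.1056  0.1047]
204 278 [-0.1256 -0.0247]
235 240 [-0.1062  0.0008]
-0.125 [array([191.,  39.]), array([198., 156.])]
-0.085 [array([276.,  39.]), array([273., 156.])]
sq,round [array([467., 281.]), array([515.,  97.])]
```

```bash
python3 - <<'E'
from h import *
m=eyes.camera_model('wrist');W=np.array(m['T_tool_cam'])
for x in (0,.006,.011):print(x,[(z,proj(m,W,[x,0,z])[1].round(0)) for z in (-.02,-.01,0,.01,.02,.03)])
s=r.sense();print(np.round(s['position'],4),s['time_s'],s['opening'])
E
python3 -m pendant '[{"dx":0,"dy":0,"dz":0,"wx":0,"wy":0,"wz":0}]'
```

```text
0 [(-0.02, np.float64(260.0)), (-0.01, np.float64(251.0)), (0, np.float64(242.0)), (0.01, np.float64(235.0)), (0.02, np.float64(228.0)), (0.03, np.float64(222.0))]
0.006 [(-0.02, np.float64(250.0)), (-0.01, np.float64(241.0)), (0, np.float64(233.0)), (0.01, np.float64(226.0)), (0.02, np.float64(219.0)), (0.03, np.float64(214.0))]
0.011 [(-0.02, np.float64(241.0)), (-0.01, np.float64(232.0)), (0, np.float64(225.0)), (0.01, np.float64(218.0)), (0.02, np.float64(212.0)), (0.03, np.float64(207.0))]
[0.4912 0.0241 0.0475] 6.4 -2.507826116488449e-05
time_s: 6.48
position: [0.4904, 0.0242, 0.0474]
tcp_rot: [0.773, 0.634, -0.0, -0.0]
force: [-0.6, -0.6, 0.8]
opening: -0.0004
grasp_force: 0.0
```

The lip matches the tray still 40 mm out, and the picture puts the fingertips well above where the data says, so they passed over the lip. I'll lift, back off and go lower gently.

```bash
python3 -m pendant '[{"dx":0,"dy":0,"dz":-3,"wx":0,"wy":0,"wz":0},{"dx":0,"dy":-2.5,"dz":0,"wx":0,"wy":0,"wz":0},{"dx":0,"dy":-2.5,"dz":0,"wx":0,"wy":0,"wz":0},{"dx":0,"dy":-2.5,"dz":0,"wx":0,"wy":0,"wz":0},{"dx":0,"dy":0,"dz":0,"wx":0,"wy":0,"wz":0}]' >/dev/null
python3 -m pendant '[{"dx":0,"dy":0,"dz":2.5,"wx":0,"wy":0,"wz":0},{"dx":0,"dy":0,"dz":0.8,"wx":0,"wy":0,"wz":0},{"dx":0,"dy":0,"dz":0.8,"wx":0,"wy":0,"wz":0},{"dx":0,"dy":0,"dz":0,"wx":0,"wy":0,"wz":0}]'
python3 - <<'E'
from h import *
import cv2
go(-.145,0,.03)
m=eyes.camera_model('scene');T=np.array(m['T']);p=r.sense()['position']
print(proj(m,T,p),proj(m,T,p-[0,0,-.01]),proj(m,T,p-[0,0,.022]))
a=eyes.capture('scene')
u,v=proj(m,T,p).astype(int);cv2.imwrite('pics/s3.png',cv2.resize(a[v-60:v+40,u-60:u+60],None,fx=6,fy=6)[:,:,::-1]);print(u-60,v-60)
E
```

```text
time_s: 7.23
position: [0.4155, 0.0387, 0.0352]
tcp_rot: [0.773, 0.634, -0.002, -0.001]
force: [-0.3, 0.2, -0.1]
opening: -0.0002
grasp_force: 0.0
tool cm [0.12 2.7  0.5 ] grinder [-0.172  -0.0012] z 0.0352 yaw err -0.002 [-0.004  0.001 -0.002] q6 1.86 tilt [-0.004 -0.   ] F [-0.3  0.2 -0.1] t 7.2333
[308.71446189 190.43148569] [309.12681215 187.56336514] [307.82323402 196.63046074]
248 130
```

View pics/s3.png

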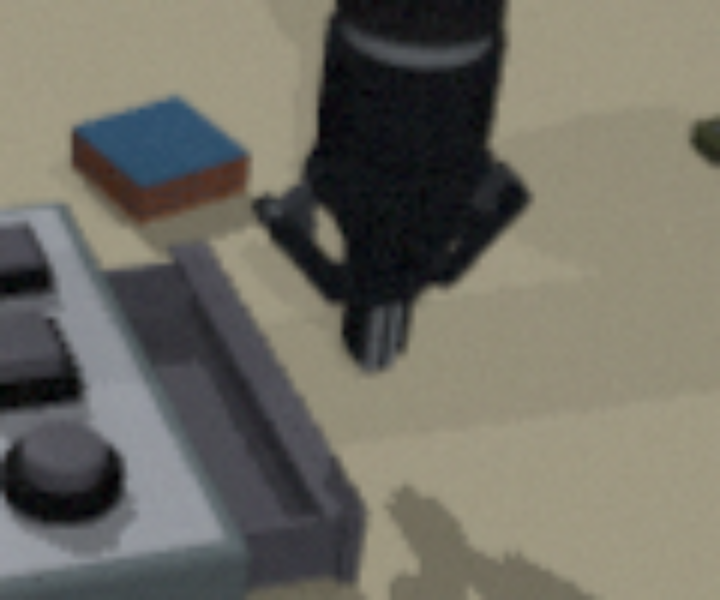

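The tip appears at crop (375,370), which is pixel (310.5,191.7). That puts it near TCP height, not 22 mm ahead of it. The tool effectively ends at about the TCP, so I'll go 1 cm lower and push.

```bash
python3 -m pendant '[{"dx":0.1,"dy":0.5,"dz":0.6,"wx":0,"wy":0,"wz":0},{"dx":0,"dy":0.6,"dz":0.5,"wx":0,"wy":0,"wz":0},{"dx":0,"dy":0.6,"dz":0,"wx":0,"wy":0,"wz":0},{"dx":0,"dy":0.6,"dz":0,"wx":0,"wy":0,"wz":0}]'
for i in 1; do python3 -m pendant '[{"dx":0,"dy":0.5,"dz":0,"wx":0,"wy":0,"wz":0},{"dx":0,"dy":0.5,"dz":0,"wx":0,"wy":0,"wz":0}]'; python3 -m pendant '[{"dx":0,"dy":0.5,"dz":0,"wx":0,"wy":0,"wz":0},{"dx":0,"dy":0.5,"dz":0,"wx":0,"wy":0,"wz":0}]'; done
python3 -c "
from h import *
go(-.095,0,.025)"
```

```text
time_s: 7.62
position: [0.4405, 0.0352, 0.0254]
tcp_rot: [0.773, 0.634, -0.0, -0.0]
force: [0.6, -0.6, -0.4]
opening: 0.0004
grasp_force: 0.0
time_s: 7.78
position: [0.4492, 0.0335, 0.0255]
tcp_rot: [0.773, 0.634, -0.001, -0.001]
force: [-4.0, 1.3, 2.6]
opening: 0.0001
grasp_force: 1.8
time_s: 7.95
position: [0.4584, 0.0316, 0.0254]
tcp_rot: [0.773, 0.634, -0.001, -0.001]
force: [-2.6, 1.3, 2.4]
opening: -0.0
grasp_force: 1.8
tool cm [-0.01  3.36  0.03] grinder [-1.286e-01  1.000e-04] z 0.0254 yaw err -0.002 [-0.003 -0.    -0.002] q6 1.84 tilt [-0.003  0.001] F [-2.6  1.3  2.4] t 7.95
```

Contact at about 3 N: the tray is moving.

```bash
python3 -m pendant '[{"dx":0,"dy":0.6,"dz":0,"wx":0,"wy":0,"wz":0},{"dx":0,"dy":0.6,"dz":0,"wx":0,"wy":0,"wz":0},{"dx":0,"dy":0.6,"dz":0,"wx":0,"wy":0,"wz":0},{"dx":0,"dy":0.6,"dz":0,"wx":0,"wy":0,"wz":0}]'
python3 -m pendant '[{"dx":0,"dy":0.25,"dz":0,"wx":0,"wy":0,"wz":0},{"dx":0,"dy":0.25,"dz":0,"wx":0,"wy":0,"wz":0}]'
python3 -c "
from h import *
go(-.095,0,.025)"
```

```text
time_s: 8.28
position: [0.4829, 0.0266, 0.0253]
tcp_rot: [0.773, 0.634, -0.0, -0.0]
force: [-3.5, 1.1, 2.5]
opening: 0.0
grasp_force: 1.8
time_s: 8.45
position: [0.488, 0.0256, 0.0254]
tcp_rot: [0.773, 0.634, -0.0, -0.0]
force: [-4.3, 0.5, 2.2]
opening: -0.0002
grasp_force: 1.6
tool cm [-0.    0.34  0.03] grinder [-0.0984  0.    ] z 0.0254 yaw err -0.002 [-0.001  0.    -0.002] q6 1.82 tilt [-0.001  0.   ] F [-4.3  0.5  2.2] t 8.45
```

```bash
python3 -m pendant '[{"dx":0,"dy":0.2,"dz":0,"wx":0,"wy":0,"wz":0},{"dx":0,"dy":0.1,"dz":0,"wx":0,"wy":0,"wz":0}]'
python3 -m pendant '[{"dx":0,"dy":0.2,"dz":0,"wx":0,"wy":0,"wz":0},{"dx":0,"dy":0.1,"dz":0,"wx":0,"wy":0,"wz":0}]'
python3 -c "
from h import *
go(-.095,0,.025)"
```

```text
time_s: 8.62
position: [0.4895, 0.0253, 0.0253]
tcp_rot: [0.773, 0.634, -0.001, -0.001]
force: [-6.3, 1.8, 5.2]
opening: 0.0001
grasp_force: 3.3
time_s: 8.78
position: [0.4895, 0.0252, 0.025]
tcp_rot: [0.773, 0.634, -0.002, -0.003]
force: [-11.4, 4.2, 10.9]
opening: -0.0002
grasp_force: 6.1
tool cm [0.01 0.18 0.  ] grinder [-0.0968 -0.0001] z 0.025 yaw err -0.001 [-0.008 -0.    -0.001] q6 1.82 tilt [-0.008  0.002] F [-11.4   4.2  10.9] t 8.7833
```

Hard stop reached (force rising to 12 N with no motion). Now back off and up.

```bash
python3 -m pendant '[{"dx":0,"dy":-1.5,"dz":0,"wx":0,"wy":0,"wz":0},{"dx":0,"dy":-2.5,"dz":0,"wx":0,"wy":0,"wz":0},{"dx":0,"dy":0,"dz":-3.5,"wx":0,"wy":0,"wz":0},{"dx":0,"dy":0,"dz":-3.5,"wx":0,"wy":0,"wz":0},{"dx":0,"dy":0,"dz":-3.5,"wx":0,"wy":0,"wz":0}]' >/dev/null
python3 -m pendant '[{"dx":-2.5,"dy":2,"dz":-2,"wx":0,"wy":0,"wz":0},{"dx":-2.5,"dy":2,"dz":0,"wx":0,"wy":0,"wz":0},{"dx":-2.5,"dy":2,"dz":0,"wx":0,"wy":0,"wz":0},{"dx":-1,"dy":2,"dz":0,"wx":0,"wy":0,"wz":0},{"dx":0,"dy":0,"dz":0,"wx":0,"wy":0,"wz":0}]'
python3 - <<'E'
from h import *
import cv2
go(.020,-.078,.10)
s=r.sense();M=np.eye(4);M[:3,:3]=Ro.from_quat(s['tcp_rot']).as_matrix();M[:3,3]=s['position']
m=eyes.camera_model('wrist');T=M@np.array(m['T_tool_cam']);im=eyes.capture('wrist')[:,:,::-1].copy()
for g in [(-.085,0,.048),(0,0,.087),(.018,-.078,.085),(0,-.078,.08),(0,.078,.087),(-.085,-.105,.048)]:
    p=proj(m,T,np.r_[C+G@g[:2],g[2]]);print(g,p.round(0));cv2.circle(im,tuple(int(v) for v in p),4,(0,0,255),1)
cv2.imwrite('pics/w4.png',im)
for n in ['pump_press','stop_top','start_top']:print(n,[((G.T@(np.array(d['at'][:2])-C)).round(4),d['at'][2],d['confidence']) for d in eyes.spot_in('wrist',n)[:1]])
E
```

```text
time_s: 9.62
position: [0.5216, -0.0701, 0.1513]
tcp_rot: [0.774, 0.633, 0.002, 0.003]
force: [1.0, -0.8, 1.2]
opening: 0.0001
grasp_force: 0.0
tool cm [0.98 6.65 5.18] grinder [-0.0469 -0.0874] z 0.1513 yaw err -0.005 [ 0.007  0.001 -0.005] q6 1.64 tilt [ 0.007 -0.002] F [ 1.  -0.8  1.2] t 9.6167
(-0.085, 0, 0.048) [207.  91.]
(0, 0, 0.087) [319.  88.]
(0.018, -0.078, 0.085) [335. 192.]
(0, -0.078, 0.08) [311. 191.]
(0, 0.078, 0.087) [327. -45.]
(-0.085, -0.105, 0.048) [213. 209.]
pump_press [(array([ 0.0009, -0.0749]), 0.0826, 0.95)]
stop_top [(array([0.0018, 0.0025]), 0.0838, 0.65)]
start_top []
```

View pics/w4.png

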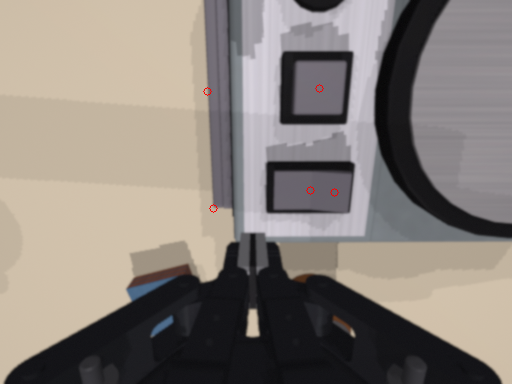

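The picture shows the tray home (front edge at col ~209, as predicted), with the rocker marks at (311,191) and (335,192) on the paddle. Moving above the press point.

```bash
python3 -m pendant '[{"dx":0.4,"dy":2.2,"dz":0.5,"wx":0.007,"wy":0,"wz":-0.005},{"dx":0.4,"dy":2.2,"dz":0.5,"wx":0,"wy":0,"wz":0},{"dx":0.3,"dy":2.1,"dz":0.5,"wx":0,"wy":0,"wz":0},{"dx":0,"dy":0,"dz":1.2,"wx":0,"wy":0,"wz":0},{"dx":0,"dy":0,"dz":0,"wx":0,"wy":0,"wz":0}]'
python3 -c "
from h import *
go(.020,-.077,.10)"
```

```text
time_s: 10.23
position: [0.5809, -0.0671, 0.1209]
tcp_rot: [0.771, 0.637, -0.004, -0.004]
force: [-0.9, 0.1, -0.5]
opening: 0.0001
grasp_force: 0.0
tool cm [-0.42  0.95  2.08] grinder [ 0.0107 -0.0729] z 0.1209 yaw err 0.005 [-0.011  0.     0.005] q6 1.65 tilt [-0.011  0.002] F [-0.9  0.1 -0.5] t 10.2333
```

```bash
python3 -m pendant '[{"dx":-0.4,"dy":0.9,"dz":0.4,"wx":-0.009,"wy":0,"wz":0.004},{"dx":0,"dy":0,"dz":0.6,"wx":0,"wy":0,"wz":0},{"dx":0,"dy":0,"dz":0.4,"wx":0,"wy":0,"wz":0},{"dx":0,"dy":0,"dz":0,"wx":0,"wy":0,"wz":0}]'
python3 -c "
from h import *
go(.020,-.077,.09)"
```

```text
time_s: 10.57
position: [0.5887, -0.0738, 0.1082]
tcp_rot: [0.773, 0.635, -0.0, -0.0]
force: [-0.0, 0.2, -0.8]
opening: 0.0002
grasp_force: 0.0
tool cm [0.1  0.04 1.82] grinder [ 0.0196 -0.078 ] z 0.1082 yaw err -0.001 [-0.001 -0.    -0.001] q6 1.64 tilt [-0.001  0.   ] F [-0.   0.2 -0.8] t 10.5667
```

```bash
python3 -m pendant '[{"dx":0,"dy":0,"dz":0.7,"wx":0,"wy":0,"wz":0},{"dx":0,"dy":0,"dz":0.3,"wx":0,"wy":0,"wz":0}]'|egrep "pos|force"
python3 -m pendant '[{"dx":0,"dy":0,"dz":0.3,"wx":0,"wy":0,"wz":0},{"dx":0,"dy":0,"dz":0.2,"wx":0,"wy":0,"wz":0}]'|egrep "pos|force"
python3 -m pendant '[{"dx":0,"dy":0,"dz":0.3,"wx":0,"wy":0,"wz":0},{"dx":0,"dy":0,"dz":0.2,"wx":0,"wy":0,"wz":0}]'|egrep "pos|force"
python3 -m pendant '[{"dx":0,"dy":0,"dz":0.2,"wx":0,"wy":0,"wz":0}]'|egrep "pos|force"
```

```text
position: [0.5895, -0.0739, 0.0985]
force: [0.5, -0.6, 0.1]
grasp_force: 0.0
position: [0.5895, -0.0739, 0.0935]
force: [-0.2, -0.4, -1.0]
grasp_force: 0.0
position: [0.5898, -0.0739, 0.0886]
force: [-1.1, -0.4, 0.3]
grasp_force: 0.0
position: [0.5899, -0.0739, 0.0867]
force: [0.2, -0.2, -0.2]
grasp_force: 0.0
```

```bash
for i in 1; do python3 -m pendant '[{"dx":0,"dy":0,"dz":0.3,"wx":0,"wy":0,"wz":0}]'|egrep "pos|force"
python3 -m pendant '[{"dx":0,"dy":0,"dz":0.3,"wx":0,"wy":0,"wz":0}]'|egrep "pos|force"
python3 -m pendant '[{"dx":0,"dy":0,"dz":0.2,"wx":0,"wy":0,"wz":0}]'|egrep "pos|force"
python3 -m pendant '[{"dx":0,"dy":0,"dz":0.2,"wx":0,"wy":0,"wz":0}]'|egrep "pos|force"; done
```

```text
position: [0.5901, -0.0739, 0.0839]
force: [0.7, 0.0, 0.5]
grasp_force: 0.0
position: [0.5906, -0.074, 0.0811]
force: [0.9, -1.0, 4.0]
grasp_force: 1.5
position: [0.591, -0.0741, 0.0792]
force: [0.9, -0.1, 3.5]
grasp_force: 1.4
position: [0.5911, -0.0741, 0.0774]
force: [1.5, -1.7, 1.9]
grasp_force: 1.4
```

```bash
for i in 1; do python3 -m pendant '[{"dx":0,"dy":-0.1,"dz":0.2,"wx":0,"wy":0,"wz":0}]'|egrep "pos|force"
python3 -m pendant '[{"dx":0,"dy":-0.1,"dz":0.15,"wx":0,"wy":0,"wz":0}]'|egrep "pos|force"
python3 -m pendant '[{"dx":0,"dy":0,"dz":0.15,"wx":0,"wy":0,"wz":0}]'|egrep "pos|force"
python3 -m pendant '[{"dx":0,"dy":0,"dz":0.1,"wx":0,"wy":0,"wz":0}]'|egrep "pos|force"; done
```

```text
position: [0.5905, -0.074, 0.0755]
force: [2.9, -0.9, 3.2]
grasp_force: 1.7
position: [0.5904, -0.074, 0.0751]
force: [1.9, -1.0, 15.4]
grasp_force: 8.0
position: [0.5905, -0.074, 0.075]
force: [-3.3, -1.1, 25.7]
grasp_force: 13.0
position: [0.5905, -0.074, 0.075]
force: [-3.6, -0.1, 28.7]
grasp_force: 14.2
```

Rocker bottomed (29 N at 0.075). Lift and go over the stop button to the start button.

```bash
python3 -m pendant '[{"dx":0,"dy":0,"dz":-1.5,"wx":0,"wy":0,"wz":0},{"dx":0,"dy":0,"dz":-3.5,"wx":0,"wy":0,"wz":0},{"dx":0,"dy":0,"dz":-2,"wx":0,"wy":0,"wz":0},{"dx":0,"dy":0,"dz":0,"wx":0,"wy":0,"wz":0}]'>/dev/null
python3 -m pendant '[{"dx":3,"dy":-0.5,"dz":0,"wx":0,"wy":0,"wz":0},{"dx":3,"dy":-0.5,"dz":0,"wx":0,"wy":0,"wz":0},{"dx":3,"dy":-0.5,"dz":0,"wx":0,"wy":0,"wz":0},{"dx":3,"dy":-0.5,"dz":0,"wx":0,"wy":0,"wz":0},{"dx":0,"dy":0,"dz":0,"wx":0,"wy":0,"wz":0}]'
python3 - <<'E'
from h import *
import cv2
go(0,.078,.11)
s=r.sense();M=np.eye(4);M[:3,:3]=Ro.from_quat(s['tcp_rot']).as_matrix();M[:3,3]=s['position']
m=eyes.camera_model('wrist');T=M@np.array(m['T_tool_cam']);im=eyes.capture('wrist')[:,:,::-1].copy()
for g in [(0,.078,.087)]:
    p=proj(m,T,np.r_[C+G@g[:2],g[2]]);print(g,p.round(0));cv2.circle(im,tuple(int(v) for v in p),4,(0,0,255),1)
cv2.imwrite('pics/w5.png',np.hstack([im,cv2.resize(eyes.capture('scene')[150:246,200:264,::-1],(256,384))]))
for n in ['start_top']:print(n,[((G.T@(np.array(d['at'][:2])-C)).round(4),d['at'][2],d['confidence']) for d in eyes.spot_in('wrist',n)[:1]])
E
```

```text
time_s: 12.57
position: [0.5903, 0.0529, 0.1395]
tcp_rot: [0.771, 0.637, 0.0, -0.002]
force: [0.0, -0.3, -0.4]
opening: -0.0001
grasp_force: 0.0
tool cm [3.12 0.35 2.95] grinder [-0.0033  0.0467] z 0.1395 yaw err 0.005 [-0.002 -0.002  0.005] q6 1.85 tilt [-0.002  0.003] F [ 0.  -0.3 -0.4] t 12.5667
(0, 0.078, 0.087) [259. 170.]
start_top [(array([0.0014, 0.081 ]), 0.0836, 0.57)]
```

View pics/w5.png

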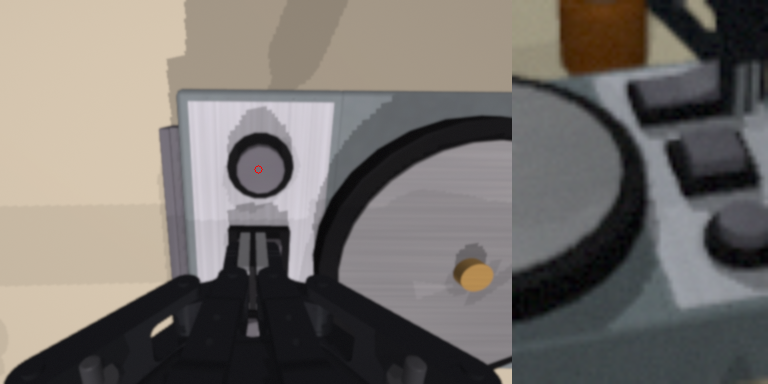

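The start button's centre at (260,169) matches the projected (259,170). Move over it and press.

```bash
python3 -m pendant '[{"dx":1.6,"dy":0.2,"dz":0,"wx":0,"wy":0,"wz":0.004},{"dx":1.55,"dy":0.2,"dz":0,"wx":0,"wy":0,"wz":0},{"dx":0,"dy":0,"dz":2,"wx":0,"wy":0,"wz":0},{"dx":0,"dy":0,"dz":1,"wx":0,"wy":0,"wz":0},{"dx":0,"dy":0,"dz":0,"wx":0,"wy":0,"wz":0}]'
python3 -c "
from h import *
go(0,.078,.09)"
```

```text
time_s: 13.13
position: [0.5994, 0.0774, 0.1079]
tcp_rot: [0.774, 0.633, -0.002, -0.001]
force: [-0.8, 0.0, -0.2]
opening: -0.0001
grasp_force: 0.0
tool cm [ 0.56 -0.08  1.79] grinder [0.0008 0.0725] z 0.1079 yaw err -0.005 [-0.005  0.002 -0.005] q6 1.9 tilt [-0.005 -0.001] F [-0.8  0.  -0.2] t 13.1333
```

```bash
python3 -m pendant '[{"dx":0.5,"dy":0,"dz":0.5,"wx":0,"wy":0,"wz":0},{"dx":0,"dy":0,"dz":1,"wx":0,"wy":0,"wz":0},{"dx":0,"dy":0,"dz":0.7,"wx":0,"wy":0,"wz":0},{"dx":0,"dy":0,"dz":0.3,"wx":0,"wy":0,"wz":0}]'|egrep "pos|force"
python3 -m pendant '[{"dx":0,"dy":0,"dz":0.3,"wx":0,"wy":0,"wz":0}]'|egrep "pos|force"
python3 -m pendant '[{"dx":0,"dy":0,"dz":0.2,"wx":0,"wy":0,"wz":0}]'|egrep "pos|force"
python3 -m pendant '[{"dx":0,"dy":0,"dz":0.2,"wx":0,"wy":0,"wz":0}]'|egrep "pos|force"
python3 -m pendant '[{"dx":0,"dy":0,"dz":0.2,"wx":0,"wy":0,"wz":0}]'|egrep "pos|force"
```

```text
position: [0.602, 0.0828, 0.0846]
force: [-0.8, 0.2, -0.3]
grasp_force: 0.0
position: [0.6024, 0.0829, 0.0823]
force: [-0.3, -0.4, 1.4]
grasp_force: 0.4
position: [0.6024, 0.0829, 0.0806]
force: [-0.7, 0.3, 2.1]
grasp_force: 1.1
position: [0.6024, 0.0829, 0.0791]
force: [-2.1, -0.0, 2.7]
grasp_force: 1.5
position: [0.6024, 0.0829, 0.0772]
force: [-3.0, -0.2, 4.3]
grasp_force: 1.9
```

```bash
python3 -m pendant '[{"dx":0,"dy":0,"dz":0.2,"wx":0,"wy":0,"wz":0}]'|egrep "pos|force"
python3 -m pendant '[{"dx":0,"dy":0,"dz":0.15,"wx":0,"wy":0,"wz":0}]'|egrep "pos|force"
python3 -m pendant '[{"dx":0,"dy":0,"dz":0.1,"wx":0,"wy":0,"wz":0},{"dx":0,"dy":0,"dz":0,"wx":0,"wy":0,"wz":0}]'|egrep "pos|force"
```

```text
position: [0.6024, 0.0829, 0.0752]
force: [-3.3, -2.1, 4.6]
grasp_force: 2.6
position: [0.6026, 0.0829, 0.075]
force: [-8.1, -0.3, 19.8]
grasp_force: 10.2
position: [0.6026, 0.0829, 0.075]
force: [-7.3, -2.7, 16.2]
grasp_force: 8.4
```

Fully down (20 N at the stop). Release, lift clear and check.

```bash
python3 -m pendant '[{"dx":0,"dy":0,"dz":-1.5,"wx":0,"wy":0,"wz":0},{"dx":0,"dy":0,"dz":-3,"wx":0,"wy":0,"wz":0},{"dx":0,"dy":-2,"dz":-3,"wx":0,"wy":0,"wz":0},{"dx":0,"dy":-3,"dz":-2,"wx":0,"wy":0,"wz":0},{"dx":0,"dy":-3,"dz":0,"wx":0,"wy":0,"wz":0}]'>/dev/null
python3 -m pendant '[{"dx":-1,"dy":-3,"dz":0,"wx":0,"wy":0,"wz":0},{"dx":-2,"dy":-3,"dz":0,"wx":0,"wy":0,"wz":0},{"dx":-2,"dy":-2,"dz":0,"wx":0,"wy":0,"wz":0},{"dx":0,"dy":0,"dz":0,"wx":0,"wy":0,"wz":0},{"dx":0,"dy":0,"dz":0,"wx":0,"wy":0,"wz":0}]'
python3 - <<'E'
from h import *
import cv2
a=eyes.capture('scene');cv2.imwrite('pics/s6.png',cv2.resize(a[140:270,130:330],None,fx=4,fy=4,interpolation=cv2.INTER_CUBIC)[:,:,::-1])
E
```

```text
time_s: 14.97
position: [0.4352, 0.0655, 0.1675]
tcp_rot: [0.774, 0.633, 0.001, 0.001]
force: [-0.2, 0.5, 0.3]
opening: -0.0002
grasp_force: 0.0
```

View pics/s6.png

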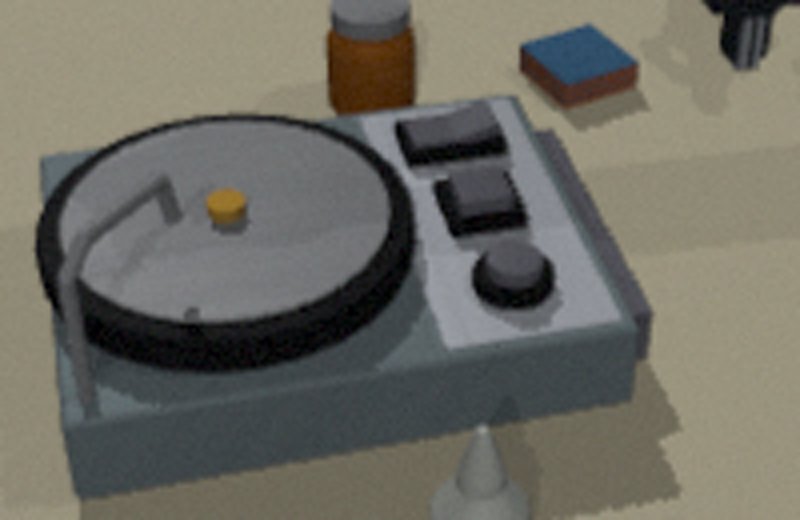

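The picture shows the tray home along (545,135)–(645,330). The rocker at (450,130) has its far half level and near end raised, and the start button at (515,265) is back up. Handing in.

```bash
python3 -c "
from bench import order
print(order.finish_job())"
```

```text
the job is handed in; nothing more can be done
None
```

I pushed the tray home, switched the pump rocker fully on, then pressed and released the start button, in that order. I didn't press the stop button or touch the loose items, and handed the job in at about 15 s; no verdict came back.

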